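# Stack the blue tote on the parts tote, turned so that it does not nest

### The job

Pick up the blue tote by its handle and stack it on the grey tote that holds the battery and the sanding block. These totes nest when their yellow ends are together, so turn the blue one half round: its yellow end goes over the grey tote's plain end, and it must stand level on the lugs inside the grey rim instead of sinking in on the parts. Set it down gently rather than dropping it, keep the grey tote about where it is, and leave the empty tote, the glue bottle, the mallet, the drill and the tape measure where they are.

Things in the scene. Friction and masses are not known exactly. Their poses are not given: they have to be found in the camera images.
- blue_tote: Open blue stack-and-nest tote with a black handle; 160 long (x) by 120 wide (y) by 70 high at the rim, 115 high with handle; 3 mm walls slope in to an underside of 133 x 93. Its +x end wall is yellow. Origin: centre of the underside, z up. Empty, 0.2 to 0.4 kg. Starts upright on the bench, yellow end roughly away from the robot. Channels drawn into its long walls match the lugs (see the lug point).
- blue_tote_handle (a point): Middle of the blue tote's handle, 105 mm above the middle of its underside: a straight bar along the tote's x, 80 mm long, 18 wide, 20 high, centred on this point. Nothing is beside it; the rim lies 35 mm below this point. Axes as the tote's.
- blue_tote_yellow_end (a point): Middle of the blue tote's yellow end at rim height: x = +75, y = 0, z = +70 mm in the tote's frame.
- parts_tote: Grey tote of the same form without handle, +x end yellow, pointing roughly away from the robot; stands loose on the bench, 0.76 kg with the battery and sanding block in it (tops under 40 mm above its underside). Origin: centre of the underside, z up. Mouth between the walls 144 x 104. A tote put in yellow over yellow sinks in onto the parts; half turned it stands with its origin 60 mm above this one.
- parts_tote_lug (a point): Top of one lug, at x 48, y 43, z 60 mm in the grey tote's frame. All totes have 4 such shelves inside the long walls: x = +48 and -20 on both sides, 24 long, 14 deep, tops 10 mm below the rim, each over an outside channel 30 mm wide, open below. In the same sense a tote's channels pass over lugs; half turned its underside lands on them, with 5 mm play all round inside the rim.
- empty_tote: A grey tote just like parts_tote, but empty, with its yellow end pointing roughly towards the robot. A bystander. Origin: centre of the underside.
- battery: Black and red battery pack lying in parts_tote, 56 x 46 x 34 mm. Origin: centre of the underside.
- sanding_block: Cork sanding block lying in parts_tote, 48 x 44 x 26 mm. Origin: centre of the underside.
- glue: Bystander: yellow glue bottle, 60 mm across, 170 tall. Origin: centre of the underside.
- mallet: Bystander: wooden mallet lying down, 260 mm long, 70 high, head 110 x 60. Origin: centre of the underside.
- drill: Bystander: red and black cordless drill lying on its side, 240 mm long, 60 high. Origin: centre of the underside.
- tape_measure: Bystander: yellow tape measure, 70 x 36 x 66 mm. Origin: centre of the underside.
Mind the look-alikes: they are no part of the job. What is shaped like the battery but orange or pink is not meant.

How it is judged:
By the outcome, as a careful person would: the job done as asked, in the order asked, and still so for the second after the job is handed in, with the robot touching nothing.
It also fails if it takes over 40 s, if anything falls off the work surface, if the arm or the gripper's body presses on something with over 40 N, if the wrist force passes 120 N, or if a joint passes its speed limit or range.

### The arm

A 6-joint arm with a two-finger parallel gripper is mounted at the origin on the work surface. World frame = base frame: x ahead of the robot, y to its left, z up, the work surface at z = 0. Lengths are in mm, angles in rad, forces in N, time in s.
With the tool pointing down it reaches from about 325 to 850 mm from the base axis. Payload 15.5 kg.
Tool frame: the origin (TCP) lies midway between the tips of the shut fingers; the grasp point (between the pads) lies 19 mm behind it; z points along the fingers, y is the line along which they close (so a half turn about z gives the same grasp; the last joint's range is limited). The gripper opens to 91 mm and grips with 3 to 60 N. Pads are 32 mm wide; open, the fingers measure 118 mm over their backs; the gripper's body (76 mm by 178 mm) begins 60 mm behind the grasp point.
Start: joints at [-1.244, 0.494, 1.345, -0, 1.302, -0.096], TCP at [256.448, -569.965, 213.915] pointing down, gripper open.
Joint ranges: [-2.91, 2.91], [-0.82, 2.16], [0.22, 2.67], [-1.22, 4.37], [0.12, 2.79], [-3.08, 3.08]. Speed limits (rad/s): [1.89, 1.89, 2.57, 3.01, 3.01, 3.01].

### API

Orientations are given as a unit quaternion [x, y, z, w].
In Python, from rig import manip gives the robot as it stands.
- The arm moves only by the tool servo_tool, never from a script. Its argument "series" is text: rows parted by semicolons, each of 7 numbers parted by spaces: the shift along the tool's x, y, z each as a share of 500 mm, from -1 to 1, then the turn, a rotation vector about the tool's x, y, z each as a share of 120 degrees, from -1 to 1, then the opening, from 0 (shut) to 1 (fully open). In form: x y z ax ay az fingers; .... A call has 1 to 10 rows; each row is the pose to reach, as a shift and turn from the pose commanded when the call began, along the tool's axes at that moment; what a row does not reach only later rows make up. A row lasts 1/12 s, in which the tool goes at most 41.7 mm and 7.16 degrees, less where a joint would pass 70% of its speed; a pose out of reach is approached as far as the arm can. A call with a number of a shift or a turn outside -1 to 1 is refused whole. A call with a gripper value outside its range is refused whole. The fingers move at their own pace and stop on an object; "newtons" is the grip in N (left out, the last holds). Time passes only in rows, so rows that repeat a pose let the fingers close. It gives the time, the measured TCP pose, the force, the opening and the grip force at its end, in the units of the state.
- manip.get_state(): the state, without advancing time (a new reading comes with each control period).
- manip.camera(name): name is "scene" or "top" or "wrist"; returns a dict with "color" (480x640x3 uint8, red, green, blue), "fovy" (degrees; the focal length in pixels is half the picture's height over the tangent of half this angle, whatever the lens; pixels are square), "cx", "cy" (the principal point, pixels), "view" (4x4, takes a point from world to camera coordinates); the wrist camera has in their place "mount" (4x4, takes a point from camera to tool coordinates, whose origin is the TCP and whose axes are the flange's). Camera axes: x right, y down, z forward; pixel columns grow to the right and rows downward; lengths in mm; the calibration is good to about 2 mm. A picture is of the moment at which its call begins: read the wrist's pose just before it. There is no depth.
- manip.job_done(): hands the job in; it is judged then, once.
Trained networks look in a picture, given as the dict that the camera call returned (one of the last four; its "shot" number tells which), for a name from the list of things; names that differ only in an ending like _2 or _b are one class to them, and where a whole thing is asked for, a point or a joint stands for the part that bears it (a point fixed in the world has none). Each returns a list of dicts, best first, with "conf" (0 to 1); they miss things now and then, are a little off and sometimes report something else, mostly with a low value. They report only what shows in the picture. A call takes as long as a camera call. They do not tell look-alikes from the thing itself.
- manip.find_in(picture, label): "position" ([x, y, z] in mm, in the coordinates of the camera as it stood for that picture, good to about 4 mm: the middle of the surface that is visible of it).
- manip.tip_of(picture, label): "position" ([x, y, z] in mm, in the coordinates of the camera as it stood for that picture, good to about 4 mm: a listed point, or the origin of a listed thing).
The state is a dict: "clock": time; "q": joint angles; "joint_velocities": joint speeds; "joint_efforts": joint torques, N m; "tool_pos": TCP position; "orientation": TCP orientation; "contact_force": force on the tool from outside, world axes, zero at the start; "ft_torque": the same for the moment, N m; "opening": opening from 0.0 (shut) to 1.0 (fully open); "gripper_force": force on a finger pad.
Only numpy, scipy, OpenCV 4.12 (cv2) and the standard library are available. Lean on these libraries where they do the work, as an engineer would, in place of code of your own. Each camera call takes 0.05 s, during which the arm holds its last target. There are 200 camera calls.

## Working session

There is one attempt and no reset: what is moved stays moved. The work goes in short steps, Python scripts to look and compute and a tool call to move; the robot and the scene stay as the last step left them, time stands still between calls to the robot, and variables do not carry over. Pictures are saved under pics/ and viewed, at most 10 in all, crops included, and the job is handed in when it is done.

Besides the shell and the picture viewer there is one more tool, called after "Request:" as name(argument=value, ...) on one line, values as JSON. servo_tool: Moves the arm, as the interface text tells. Its arguments: {"type":"object","properties":{"series":{"type":"string"},"newtons":{"type":"number"}},"required":["series"]}

```bash
mkdir -p pics; cat > h.py <<'E'
import numpy as np, cv2
from rig import manip
from scipy.spatial.transform import Rotation as R
def shot(name, save=None):
    s=manip.get_state(); c=manip.camera(name)
    if save: cv2.imwrite('pics/'+save, c['color'][:,:,::-1])
    if name=='wrist':
        T=np.eye(4);T[:3,:3]=R.from_quat(s['orientation']).as_matrix();T[:3,3]=s['tool_pos']
        c['W']=T@np.array(c['mount'])
    else: c['W']=np.linalg.inv(np.array(c['view']))
    c['f']=240/np.tan(np.radians(c['fovy'])/2)
    return c
def look(c,label,fn='tip_of',n=3):
    for d in getattr(manip,fn)(c,label)[:n]:
        p=np.array(d['position']); w=c['W']@np.r_[p,1]
        print(fn,label,round(d['conf'],2),w[:3].round(0),'px',int(c['cx']+c['f']*p[0]/p[2]),int(c['cy']+c['f']*p[1]/p[2]))
def px(c,P):
    q=np.linalg.inv(c['W'])@np.r_[P,1]; return c['cx']+c['f']*q[0]/q[2],c['cy']+c['f']*q[1]/q[2]
E
python3 - <<'E'
from h import *
s=manip.get_state();print(s['clock'],s['tool_pos'],R.from_quat(s['orientation']).as_matrix().round(3))
for n in('top','scene'):
    c=shot(n,n+'0.png');print(n)
    for l in['blue_tote','blue_tote_handle','blue_tote_yellow_end','parts_tote','parts_tote_lug','empty_tote','battery','sanding_block','glue','mallet','drill','tape_measure']: look(c,l,n=4)
E
```

```text
0.0 [ 256.32029733 -569.58576273  213.32686196] [[ 0.912  0.41  -0.   ]
 [ 0.41  -0.912  0.001]
 [ 0.    -0.001 -1.   ]]
top
tip_of blue_tote 0.7 [ 505. -314.   -0.] px 427 276
tip_of blue_tote_handle 0.77 [ 510. -315.  109.] px 435 268
tip_of blue_tote_yellow_end 0.76 [ 578. -290.   67.] px 423 247
tip_of blue_tote_yellow_end 0.33 [452. 528.  -3.] px 137 281
tip_of parts_tote 0.59 [540.   2.  -1.] px 319 260
tip_of parts_tote_lug 0.71 [591.  39.  57.] px 307 238
tip_of empty_tote 0.78 [465. 338.  -1.] px 202 280
tip_of battery 0.81 [509.  11.   4.] px 316 270
tip_of battery 0.73 [389.   3.   1.] px 316 311
tip_of battery 0.67 [ 495. -124.   -2.] px 361 277
tip_of sanding_block 0.53 [575.   1.   4.] px 320 248
tip_of glue 0.66 [763. 104.   2.] px 289 185
tip_of mallet 0.59 [ 769. -120.   -1.] px 363 187
tip_of drill 0.92 [ 564. -566.   -2.] px 513 261
tip_of drill 0.52 [455. 524.  -6.] px 139 281
tip_of tape_measure 0.73 [452. 526.  -9.] px 138 281
scene
tip_of blue_tote 0.9 [ 506. -316.    1.] px 208 273
tip_of blue_tote_handle 0.72 [594.  37.  63.] px 340 256
tip_of blue_tote_handle 0.57 [ 509. -316.  107.] px 200 250
tip_of blue_tote_yellow_end 0.62 [ 578. -294.   72.] px 214 276
tip_of parts_tote 0.89 [545.   5.  -2.] px 324 260
tip_of parts_tote_lug 0.96 [593.  41.  61.] px 342 255
tip_of empty_tote 0.96 [469. 340.  -2.] px 423 218
tip_of empty_tote 0.57 [452. 526.  -2.] px 476 202
tip_of empty_tote 0.31 [761. 101.   1.] px 383 314
tip_of battery 0.76 [514.  11.   5.] px 323 250
tip_of battery 0.67 [388.   8.  -1.] px 311 221
tip_of battery 0.55 [ 492. -123.   -1.] px 276 255
tip_of sanding_block 0.45 [576.   4.   5.] px 327 267
tip_of glue 0.94 [762. 101.   1.] px 383 314
tip_of glue 0.56 [452. 526.  -2.] px 476 202
tip_of mallet 0.93 [ 764. -123.   -1.] px 298 337
tip_of drill 0.68 [ 567. -567.    3.] px 113 313
tip_of tape_measure 0.71 [450. 528.  -3.] px 476 202
```

```bash
python3 - <<'E'
import cv2
a=cv2.imread('pics/top0.png')[160:330,100:540]
cv2.imwrite('pics/top0c.png',cv2.resize(a,None,fx=1.8,fy=1.8,interpolation=cv2.INTER_CUBIC))
E
```

```text
(no output)
```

View pics/top0c.png

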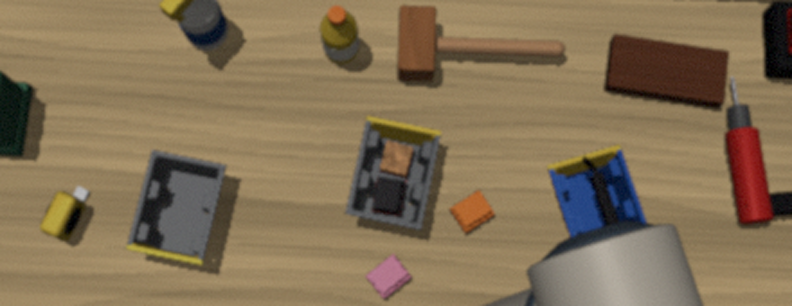

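View pics/scene0.png

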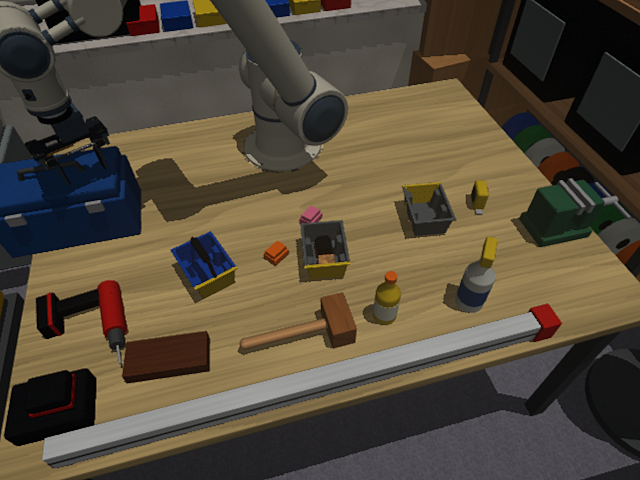

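The picked tote is the blue one, in the scene at px (203,262) with its yellow end away from the robot. Look-alikes to avoid:
- **Blue crate:** the big one at (65,205) is not meant.
- **Grey totes:** the target is at (324,250) and holds the black battery and the cork block. The empty one is at (427,208), with its yellow end towards the robot.
- **Blocks:** the orange one at (276,252) and the pink one at (311,215) are not the battery.

I'm moving above the blue tote for a close look.

Request:
servo_tool(series="0.66 -0.26 -0.22 0 0 0.056 1;0.66 -0.26 -0.22 0 0 0.056 1;0.66 -0.26 -0.22 0 0 0.056 1;0.66 -0.26 -0.22 0 0 0.056 1;0.66 -0.26 -0.22 0 0 0.056 1;0.66 -0.26 -0.22 0 0 0.056 1;0.66 -0.26 -0.22 0 0 0.056 1;0.66 -0.26 -0.22 0 0 0.056 1;0.66 -0.26 -0.22 0 0 0.056 1;0.66 -0.26 -0.22 0 0 0.056 1")

```text
clock: 2.13
tool_pos: [508.4, -311.9, 326.3]
orientation: [0.988, 0.154, 0.002, 0.001]
contact_force: [-0.9, 0.3, 0.6]
opening: 1.002
gripper_force: 0.0
```

```bash
cat >> h.py <<'E'
def go(xyz,yaw):
    s=manip.get_state(); r=R.from_quat(s['orientation']); a=np.radians(yaw)
    T=R.from_matrix(np.array([[np.cos(a),np.sin(a),0],[np.sin(a),-np.cos(a),0],[0,0,-1]]))
    d=r.inv().apply(np.array(xyz)-s['tool_pos']); v=(r.inv()*T).as_rotvec(degrees=True)
    print('t',round(s['clock'],2),'pos',np.round(s['tool_pos'],1),'F',np.round(s['contact_force'],1),'q',np.round(s['q'],2),'open',round(s['opening'],3),'GO',(d/500).round(3),(v/120).round(3),'rows',round(np.linalg.norm(d)/41.7,1),round(np.linalg.norm(v)/7.16,1))
E
python3 - <<'E'
from h import *
go([506,-315,180],17.5)
c=shot('wrist','w1.png')
for l in['blue_tote','blue_tote_handle','blue_tote_yellow_end','parts_tote','parts_tote_lug']: look(c,l)
c=shot('top')
for l in['blue_tote','blue_tote_handle','blue_tote_yellow_end','parts_tote','parts_tote_lug']: look(c,l,n=1)
E
```

```text
t 2.13 pos [ 508.4 -311.9  326.3] F [-0.9  0.3  0.6] q [-0.65  0.37  1.25  0.    1.52  0.61] open 1.002 GO [-0.007  0.004  0.293] [ 0.001 -0.002  0.002] rows 3.5 0.0
tip_of blue_tote 0.63 [ 507. -318.   -1.] px 319 207
tip_of blue_tote 0.47 [575.   5.   4.] px 94 80
tip_of blue_tote_handle 0.97 [ 500. -317.   99.] px 318 226
tip_of blue_tote_yellow_end 0.78 [ 576. -287.   70.] px 313 152
tip_of blue_tote_yellow_end 0.17 [ 503. -317.  104.] px 318 225
tip_of parts_tote 0.58 [540.   6.  -1.] px 91 108
tip_of parts_tote_lug 0.85 [595.  40.  60.] px 35 41
tip_of blue_tote_handle 0.51 [ 509. -317.  105.] px 435 269
tip_of blue_tote_yellow_end 0.78 [ 575. -292.   68.] px 424 248
tip_of parts_tote 0.72 [537.   7.  -2.] px 317 261
tip_of parts_tote_lug 0.91 [596.  37.  57.] px 308 236
```

View pics/w1.png

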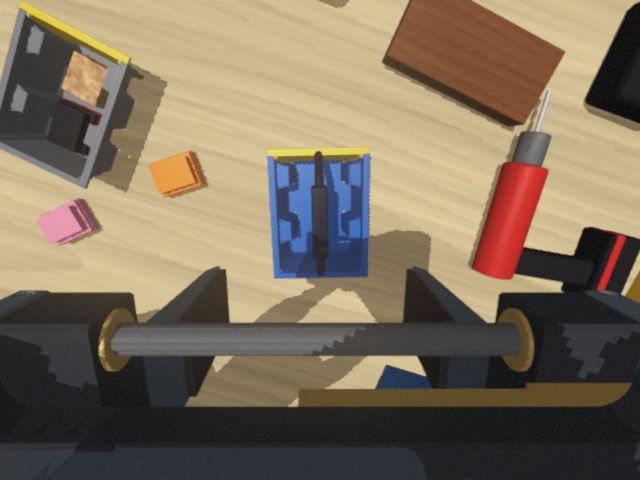

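The close view confirms the blue tote at px (319,213). Its black handle lies along column 319, in line with the tool, and the yellow end is at row 152. The orange block is at (177,173), and the grey tote with cork and black battery is upper left. I'm descending to grasp it.

Request:
servo_tool(series="-0.006 0.009 0.2 0 0 0 1;-0.006 0.009 0.3 0 0 0 1;-0.006 0.009 0.4 0 0 0 1;-0.006 0.009 0.44 0 0 0 1;-0.006 0.009 0.47 0 0 0 1;-0.006 0.009 0.48 0 0 0 1;-0.006 0.009 0.48 0 0 0 1;-0.006 0.009 0.48 0 0 0 1;-0.006 0.009 0.48 0 0 0 1")

```text
clock: 3.48
tool_pos: [503.5, -322.0, 85.8]
orientation: [0.988, 0.152, 0.001, 0.001]
contact_force: [0.5, 0.3, 0.3]
opening: 0.998
gripper_force: 0.0
```

Request:
servo_tool(series="0 0 0 0 0 0 0;0 0 0 0 0 0 0;0 0 0 0 0 0 0;0 0 0 0 0 0 0;0 0 0 0 0 0 0;0 0 0 0 0 0 0;0 0 0 0 0 0 0;0 0 0 0 0 0 0", newtons=40)

```text
clock: 4.15
tool_pos: [502.5, -321.2, 83.9]
orientation: [0.988, 0.152, -0.0, -0.0]
contact_force: [1.0, -0.2, 0.0]
opening: 0.448
gripper_force: 0.0
```

Request:
servo_tool(series="0 0 0 0 0 0 0;0 0 0 0 0 0 0;0 0 0 0 0 0 0;0 0 0 0 0 0 0;0 0 0 0 0 0 0;0 0 0 0 0 0 0;0 0 0 0 0 0 0", newtons=40)

```text
clock: 4.73
tool_pos: [502.4, -321.2, 83.7]
orientation: [0.988, 0.152, -0.0, -0.0]
contact_force: [-0.0, 0.2, -3.6]
opening: 0.195
gripper_force: 40.0
```

```bash
python3 - <<'E'
from h import *
go([503,-321,250],17.5)
c=shot('top');look(c,'blue_tote',n=1);look(c,'blue_tote_yellow_end',n=1)
c=shot('scene');look(c,'blue_tote',n=1);look(c,'blue_tote_yellow_end',n=1);look(c,'blue_tote_handle')
E
```

```text
t 4.73 pos [ 502.4 -321.2   83.7] F [-0.   0.2 -3.6] q [-0.67  0.6   1.55 -0.    0.98  0.6 ] open 0.195 GO [ 0.001 -0.    -0.333] [-0.  0.  0.] rows 4.0 0.0
tip_of blue_tote_yellow_end 0.47 [ 580. -293.   71.] px 424 246
tip_of blue_tote 0.62 [ 508. -318.    2.] px 207 274
tip_of blue_tote_yellow_end 0.64 [ 577. -297.   74.] px 213 276
tip_of blue_tote_handle 0.65 [ 511. -317.  106.] px 199 250
```

Request:
servo_tool(series="0 0 -0.03 0 0 0 0;0 0 -0.09 0 0 0 0;0 0 -0.17 0 0 0 0;0 0 -0.25 0 0 0 0;0 0 -0.33 0 0 0 0;0.02 -0.06 -0.38 0 0 0 0;0.04 -0.12 -0.42 0 0 0 0;0.06 -0.19 -0.43 0 0 0 0;0.08 -0.26 -0.43 0 0 0 0;0.1 -0.31 -0.43 0 0 0 0")

```text
clock: 5.92
tool_pos: [502.9, -155.9, 299.6]
orientation: [0.988, 0.152, 0.0, -0.0]
contact_force: [0.5, 0.0, -3.5]
opening: 0.193
gripper_force: 40.0
```

Request:
servo_tool(series="0 0 0 0 0 0 0;0 0 0 0 0 0 0;0 0 0 0 0 0 0;0 0 0 0 0 0 0")

```text
clock: 6.25
tool_pos: [503.6, -159.1, 298.8]
orientation: [0.988, 0.152, -0.0, 0.0]
contact_force: [-0.7, 0.3, -3.1]
opening: 0.194
gripper_force: 40.0
```

```bash
python3 - <<'E'
from h import *
go([541,4,290],100)
c=shot('wrist','w2.png')
for l in['blue_tote','blue_tote_handle','blue_tote_yellow_end','parts_tote','parts_tote_lug']: look(c,l)
np.savez('w2.npz',W=c['W'],f=c['f'],cx=c['cx'],cy=c['cy'])
E
```

```text
t 6.25 pos [ 503.6 -159.1  298.8] F [-0.7  0.3 -3.1] q [-0.42  0.28  1.45 -0.    1.41  0.85] open 0.194 GO [ 0.169 -0.289  0.018] [-0.     0.    -0.688] rows 4.0 11.5
tip_of blue_tote 0.72 [ 511. -156.  212.] px 316 242
tip_of blue_tote 0.72 [575.   3.   1.] px 208 114
tip_of blue_tote_handle 0.86 [ 505. -155.  321.] px 309 315
tip_of blue_tote_yellow_end 0.79 [ 579. -131.  286.] px 308 136
tip_of parts_tote 0.93 [540.   6.  -1.] px 200 141
tip_of parts_tote_lug 0.89 [596.  38.  60.] px 164 77
```

View pics/w2.png

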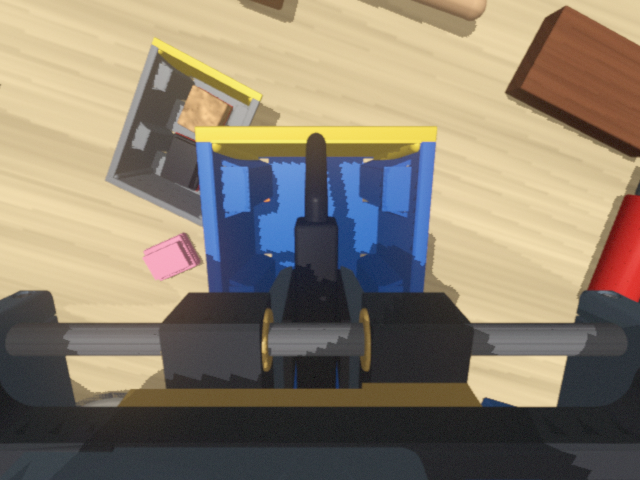

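The view shows the held blue tote, with yellow rim corners at (195,128) and (437,128). The grey tote's rim corners are at (154,40), (263,97) and (106,180). I'll turn these into poses.

```bash
python3 - <<'E'
from h import *
d=np.load('w2.npz');W=d['W']
im=cv2.imread('pics/w2.png')
print('f',d['f'],'cam',W[:3,3].round(0))
def ray(u,v,z):
    r=W[:3,:3]@np.array([(u-d['cx'])/d['f'],(v-d['cy'])/d['f'],1]); return (W[:3,3]+r*(z-W[2,3])/r[2])[:2]
A,B,C=[ray(*p,70) for p in[(154,40),(263,97),(106,180)]]
print('grey',A.round(1),B.round(1),C.round(1),'len',np.linalg.norm(A-C).round(1),np.linalg.norm(A-B).round(1),'ctr',((B+C)/2).round(1))
print('yaw',np.degrees(np.arctan2(*(A-C)[::-1])).round(1),np.degrees(np.arctan2(*(A-B)[::-1])).round(1)-90)
for z in(270,275,280,285,290):
    P,Q=ray(195,128,z),ray(437,128,z);print(z,P.round(1),Q.round(1),'w',np.linalg.norm(P-Q).round(1),'yaw',np.degrees(np.arctan2(*(P-Q)[::-1])).round(2)-90,'ctr',((P+Q)/2-80*np.array([np.cos(.305),np.sin(.305)])).round(1))
a=cv2.resize(im[20:240,90:290],None,fx=2.7,fy=2.7,interpolation=cv2.INTER_CUBIC);cv2.imwrite('pics/w2c.png',a)
E
```

```text
f 355.51250614849533 cam [ 575. -136.  469.]
grey [626.8  50.5] [608.3 -67.8] [473.6  75.4] len 155.2 119.8 ctr [541.    3.8]
yaw -9.2 -8.900000000000006
270 [565.9 -71.4] [ 604.6 -194.3] w 128.8 yaw 17.480000000000004 ctr [ 508.9 -156.9]
275 [566.1 -73.1] [ 603.8 -192.8] w 125.5 yaw 17.480000000000004 ctr [ 508.7 -156.9]
280 [566.3 -74.7] [ 603.1 -191.3] w 122.3 yaw 17.480000000000004 ctr [ 508.4 -157. ]
285 [566.6 -76.3] [ 602.3 -189.9] w 119.1 yaw 17.480000000000004 ctr [ 508.1 -157.1]
290 [566.8 -77.9] [ 601.6 -188.4] w 115.8 yaw 17.480000000000004 ctr [ 507.9 -157.2]
```

View pics/w2c.png

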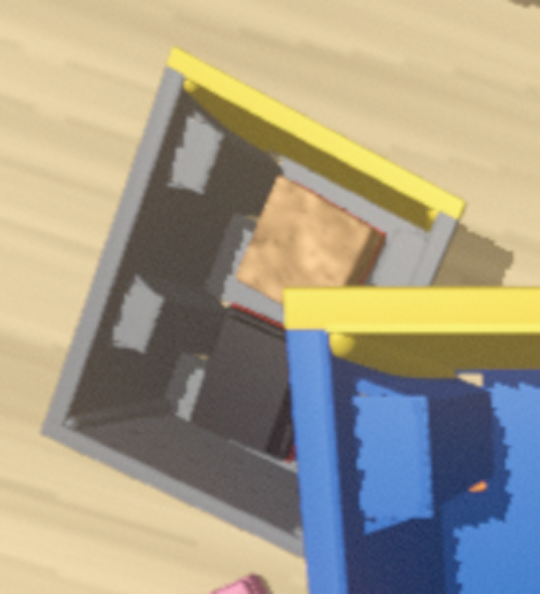

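Request:
servo_tool(series="0.02 -0.03 0 0 0 -0.05 0;0.04 -0.07 0 0 0 -0.11 0;0.07 -0.11 0 0 0 -0.17 0;0.1 -0.15 0 0 0 -0.23 0;0.12 -0.19 0 0 0 -0.29 0;0.14 -0.23 0 0 0 -0.35 0;0.16 -0.26 0 0 0 -0.41 0;0.175 -0.28 0 0 0 -0.47 0;0.18 -0.286 0 0 0 -0.53 0;0.18 -0.286 0 0 0 -0.58 0")

```text
clock: 7.38
tool_pos: [546.8, 6.1, 298.8]
orientation: [0.722, 0.692, 0.0, -0.0]
contact_force: [0.0, -0.9, -3.5]
opening: 0.194
gripper_force: 40.0
```

Request:
servo_tool(series="0 0 0 0 0 -0.06 0;0 0 0 0 0 -0.12 0;0 0 0 0 0 -0.18 0;0 0 0 0 0 -0.24 0;0 0 0 0 0 -0.3 0;0 0 0 0 0 -0.36 0;0 0 0 0 0 -0.42 0;0 0 0 0 0 -0.48 0;0 0 0 0 0 -0.53 0;0 0 0 0 0 -0.57 0")

```text
clock: 8.22
tool_pos: [546.5, 4.9, 298.9]
orientation: [0.209, 0.978, 0.0, -0.0]
contact_force: [-0.5, 0.1, -3.8]
opening: 0.196
gripper_force: 40.0
```

```bash
python3 - <<'E'
from h import *
go([546.5,4.3,250],171)
E
```

```text
t 8.22 pos [546.5   4.9 298.9] F [-0.5  0.1 -3.8] q [-0.1   0.31  1.41  0.    1.42 -1.25] open 0.196 GO [-0.001 -0.001  0.098] [ 0.    -0.    -0.126] rows 1.2 2.1
```

Request:
servo_tool(series="0 0 0.03 0 0 -0.06 0;0 0 0.08 0 0 -0.12 0;0 0 0.14 0 0 -0.126 0;0 0 0.19 0 0 -0.126 0;0 0 0.22 0 0 -0.126 0;0 0 0.23 0 0 -0.126 0;0 0 0.23 0 0 -0.126 0;0 0 0.23 0 0 -0.126 0;0 0 0.23 0 0 -0.126 0")

```text
clock: 8.97
tool_pos: [547.3, 5.0, 185.2]
orientation: [0.082, 0.997, -0.0, 0.001]
contact_force: [0.6, -0.3, -2.5]
opening: 0.195
gripper_force: 40.0
```

```bash
python3 - <<'E'
from h import *
go([546.5,4.3,144],171)
for n in('scene','top'):
    c=shot(n)
    for l in['blue_tote','blue_tote_handle','blue_tote_yellow_end','parts_tote','parts_tote_lug']: look(c,l,n=1)
    u,v=map(int,px(c,[541,4,100]));h=45
    a=c['color'][v-h:v+h,u-h-15:u+h+15,::-1];cv2.imwrite(f'pics/{n}3.png',cv2.resize(a,None,fx=5,fy=5,interpolation=cv2.INTER_CUBIC))
c=shot('wrist','w3.png')
for l in['blue_tote','blue_tote_yellow_end','parts_tote']: look(c,l,n=1)
E
```

```text
t 8.97 pos [547.3   5.  185.2] F [ 0.6 -0.3 -2.5] q [-0.1   0.42  1.58  0.    1.15 -1.51] open 0.195 GO [ 0.001 -0.002  0.082] [ 0.     0.001 -0.003] rows 1.0 0.1
tip_of blue_tote 0.59 [540.   3. 104.] px 322 234
tip_of blue_tote_handle 0.82 [544.   4. 209.] px 323 206
tip_of blue_tote_yellow_end 0.7 [576.   7.   5.] px 328 266
tip_of parts_tote 0.9 [542.   4.   2.] px 323 258
tip_of parts_tote_lug 0.83 [596.  39.  58.] px 341 257
tip_of blue_tote 0.78 [541.  10. 100.] px 316 252
tip_of blue_tote_handle 0.75 [541.  10. 209.] px 316 244
tip_of blue_tote 0.93 [541.   6.  99.] px 314 244
tip_of blue_tote_yellow_end 0.55 [464.  21. 173.] px 319 129
```

View pics/scene3.png

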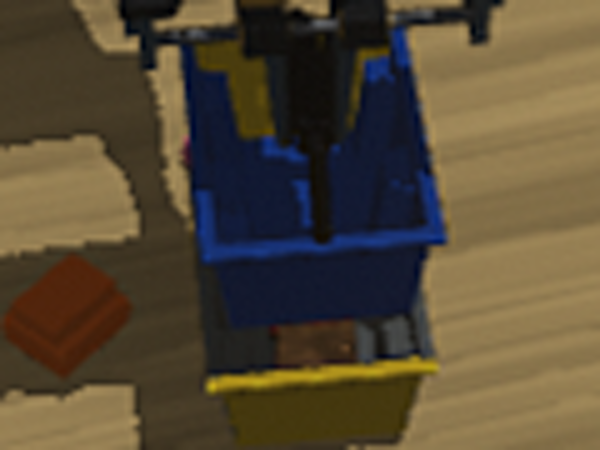

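View pics/w3.png

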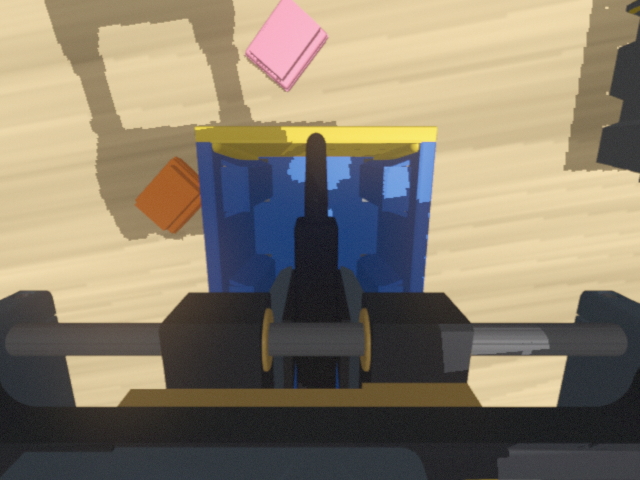

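The blue tote hangs centred over the grey one. In the scene crop, the grey yellow rim at row 380 is about parallel to the blue plain rim at row 245. I'm lowering it slowly while watching the force.

Request:
servo_tool(series="0 0 0.01 0 0 0 0;0 0 0.022 0 0 0 0;0 0 0.034 0 0 0 0;0 0 0.046 0 0 0 0;0 0 0.056 0 0 0 0;0 0 0.064 0 0 0 0;0 0 0.07 0 0 0 0;0 0 0.07 0 0 0 0;0 0 0.07 0 0 0 0")

```text
clock: 10.52
tool_pos: [546.4, 5.1, 148.9]
orientation: [0.082, 0.997, 0.0, -0.0]
contact_force: [0.2, 0.0, -3.6]
opening: 0.195
gripper_force: 40.0
```

Request:
servo_tool(series="0 0 0.002 0 0 0 0;0 0 0.004 0 0 0 0;0 0 0.006 0 0 0 0;0 0 0.006 0 0 0 0;0 0 0.006 0 0 0 0")

```text
clock: 10.93
tool_pos: [546.4, 5.1, 145.9]
orientation: [0.082, 0.997, 0.0, 0.0]
contact_force: [-0.0, 0.0, -2.9]
opening: 0.194
gripper_force: 40.0
```

Still carrying the full weight at 146, so it is free of the rim. I'm continuing in small steps.

Request:
servo_tool(series="0 0 0.002 0 0 0 0;0 0 0.004 0 0 0 0;0 0 0.004 0 0 0 0;0 0 0.004 0 0 0 0")

```text
clock: 11.27
tool_pos: [546.4, 5.1, 143.9]
orientation: [0.082, 0.997, -0.0, -0.0]
contact_force: [0.2, -0.9, -2.7]
opening: 0.192
gripper_force: 40.0
```

Request:
servo_tool(series="0 0 0.001 0 0 0 0;0 0 0.002 0 0 0 0;0 0 0.002 0 0 0 0;0 0 0.002 0 0 0 0")

```text
clock: 11.6
tool_pos: [546.6, 5.0, 143.2]
orientation: [0.082, 0.997, -0.0, 0.0]
contact_force: [-1.9, -1.5, 5.2]
opening: 0.194
gripper_force: 40.0
```

It touched down at TCP 143.2, which is the expected height for standing on the lugs (84 + 60 mm). I'm releasing.

Request:
servo_tool(series="0 0 0 0 0 0 0.3;0 0 0 0 0 0 0.4;0 0 0 0 0 0 0.5;0 0 0 0 0 0 0.6;0 0 0 0 0 0 0.6;0 0 0 0 0 0 0.6;0 0 0 0 0 0 0.6;0 0 0 0 0 0 0.6")

```text
clock: 12.27
tool_pos: [546.4, 5.1, 142.9]
orientation: [0.082, 0.997, 0.0, 0.0]
contact_force: [-0.1, 0.6, 0.5]
opening: 0.6
gripper_force: 0.0
```

Request:
servo_tool(series="0 0 -0.02 0 0 0 0.6;0 0 -0.06 0 0 0 0.6;0 0 -0.12 0 0 0 0.6;0 0 -0.2 0 0 0 0.6;0 0 -0.28 0 0 0 0.6;0 0 -0.34 0 0 0 0.6;0 0 -0.38 0 0 0 0.6;0 0 -0.38 0 0 0 0.6;0 0 -0.38 0 0 0 0.6")

```text
clock: 13.02
tool_pos: [546.7, 5.1, 334.5]
orientation: [0.082, 0.997, -0.0, 0.001]
contact_force: [0.6, -0.1, -0.7]
opening: 0.603
gripper_force: 0.0
```

```bash
python3 - <<'E'
from h import *
go([546.5,4.3,300],171)
for n in('scene','top','wrist'):
    c=shot(n)
    for l in['blue_tote','blue_tote_handle','blue_tote_yellow_end','parts_tote']: look(c,l,n=1)
    if n=='scene':
        u,v=map(int,px(c,[541,4,70]));h=45
        a=c['color'][v-h:v+h,u-h-15:u+h+15,::-1];cv2.imwrite('pics/scene4.png',cv2.resize(a,None,fx=5,fy=5,interpolation=cv2.INTER_CUBIC))
    if n=='wrist': cv2.imwrite('pics/w4.png',c['color'][:,:,::-1])
E
```

```text
t 13.02 pos [546.7   5.1 334.5] F [ 0.6 -0.1 -0.7] q [-0.1   0.28  1.35  0.    1.5  -1.51] open 0.603 GO [ 0.    -0.002  0.069] [ 0.     0.001 -0.003] rows 0.8 0.1
tip_of blue_tote 0.69 [542.   6.  60.] px 324 245
tip_of blue_tote_handle 0.76 [545.   4. 169.] px 323 218
tip_of blue_tote_yellow_end 0.84 [465.  20. 133.] px 321 205
tip_of parts_tote 0.63 [542.   6.   1.] px 324 258
tip_of blue_tote 0.83 [537.   9.  61.] px 317 257
tip_of blue_tote_handle 0.56 [544.   6. 169.] px 318 246
tip_of blue_tote_yellow_end 0.65 [465.  21. 129.] px 311 278
tip_of parts_tote 0.64 [470. 337.  -2.] px 203 278
tip_of blue_tote 0.65 [543.   7.  60.] px 316 207
tip_of blue_tote_yellow_end 0.68 [464.  22. 135.] px 318 138
```

View pics/scene4.png

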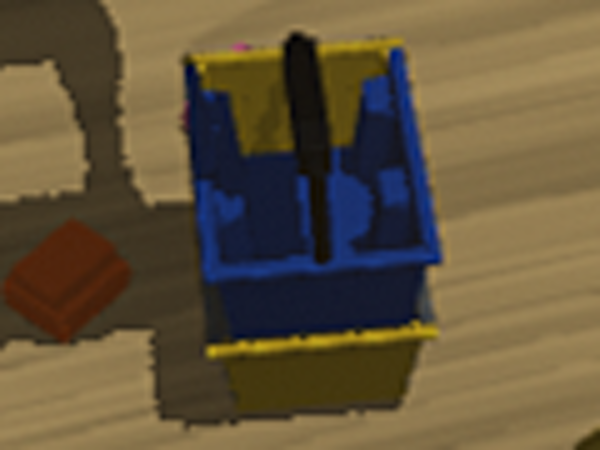

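View pics/w4.png

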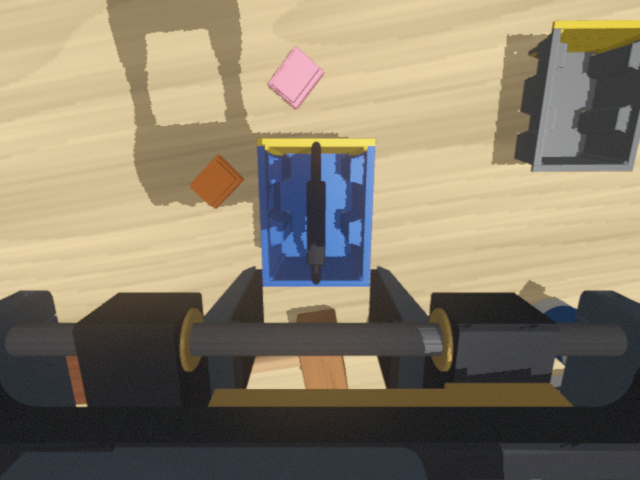

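Blue stands level at z = 60. Its yellow end is towards the robot, over the grey tote's plain end, and the grey tote has not moved. The gripper is clear.

```bash
python3 -c "
from rig import manip
print(manip.job_done())"
```

```text
the job is handed in; nothing more can be done
None
```

The blue tote stands half turned and level on the grey parts tote's lugs, with its underside about 60 mm above the grey one's; the grey tote stayed put, and the job was handed in at about 13 s.

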